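Release the slide cassette from the loader dock

TASK

The run is finished and the slide cassette has to come out of its dock for inspection. First pull the sprung plunger out by its black tab until it clicks into its parked position with the red line showing, and let go of it; then pinch the two blue side catches together, lift the cassette straight out of the dock and finish with it still in the gripper, catches pressed in, held level and still about ten centimetres above its seat. Do not put it down, and leave the bottles, the slide stack and the forceps where they are.

Things in the scene. Friction and masses are not known exactly. Their poses are not given: they have to be found in the camera images.
- dock: White dock fixed on the bench, base 108 x 146 mm. Origin: on the bench under the middle of the seated cassette. x runs from front catch to rear catch, y along the slide row away from the plunger, z up. Seat 12 mm high. Aluminium keeper rails at x +/-28 to 41, y +/-23, tops 34.5 mm high, hold down the catch hooks. Low ribs locate the cassette with 1.5 mm play. Grey housing 32 mm high at y 41 to 67.
- plunger (a joint): Travel in m of the plunger along dock -y (0 home, 0.029 end stop). Home, its tip sits 14 mm inside a hole in the cassette's end wall and blocks lifting. A spring pulls it home (2 N home, 4 N out). A ball detent resists from 0.017 on (peak pull about 15 N: grip firmly, pull slowly), snaps past at 0.022 and keeps it parked at about 0.026; let go earlier, it springs home. Its red line shows when parked.
- plunger_tab (a point): Middle of the gripping part of the plunger's black pull tab, moving with it: 57 mm above the bench, at dock x 0, y -76 mm when home. The tab is 16 mm wide along dock x, 12 mm along y, and reaches from 28 to 72 mm above the bench. Both x sides are free (the sleeve behind it is 15 mm wide, 45 mm high).
- cassette: White slide cassette, glass slides on end; body 31 mm (its x) x 54 mm (its y) x 70 mm high, slides to 76 mm, about 0.2 kg. Origin: centre of its underside, 12 mm above the dock's origin when seated; axes then parallel to the dock's. A blue sprung catch on each x side: 63 mm over both at rest, 47 mm with both pressed to the stop.
- catch_front (a joint): Inward travel in m of the catch on the cassette's -x side: 0 = sprung out, its hook 4 mm under the keeper lip; 0.008 = stop. The hook is free of the lip from 0.0045 on. Spring 2 N at rest, 5 N at the stop.
- catch_rear (a joint): The same for the catch on the cassette's +x side.
- catch_front_pad (a point): Middle of the ribbed outer face of the front catch's finger pad (30 mm along cassette y, 26 mm high), 57 mm above the underside of the cassette, 31 mm from its middle plane at rest; moves with the catch.
- catch_rear_pad (a point): The same for the rear catch.
- forceps: Steel forceps, 14 x 127 x 8 mm, lying on the bench; origin under its middle. Leave alone.
- stain_bottle: Brown bottle with black cap, 45 mm wide, 90 mm high; origin at the centre of its underside. Leave alone.
- fix_bottle: Brown bottle with red cap, 45 mm wide, 90 mm high; origin at the centre of its underside. Leave alone.
- slide_stack: Pack of glass slides in a paper band, 27 x 76 x 12 mm; origin at the centre of its underside. Leave alone.
Not all that is in view belongs to the job. Of the things that look like the dock, the larger one is meant.

How it is judged:
On the way, in this order (a step that is already met when the one before it is completed fails the run):
1. the plunger is parked behind its detent and has been let go, the cassette still seated (value of joint plunger above 0.0235 m and contact force between the fingers and dock below 0.1 N and z of cassette in the frame of dock below 0.02 m), for 0.3 s.
2. both catches are pressed in while the cassette is still in its seat (value of joint each of catch_front, catch_rear above 0.0045 m and z of cassette in the frame of dock below 0.02 m), for 0.1 s.
At the end, for the whole second after the job is handed in: The gripper holds the cassette by its two catches (each pressed in by more than 4.5 mm) with its underside at least 63 mm above the seat, within 0.2 rad of level, still and touching nothing of the dock; the plunger is parked (more than 23.5 mm out) (z of cassette in the frame of dock above 0.075 m and angle between cassette's own z axis and vertical below 0.2 rad and value of joint each of catch_front, catch_rear above 0.0045 m and contact force between the fingers and cassette above 2 N and contact force between cassette and dock below 0.05 N and linear speed of cassette below 0.03 m/s and value of joint plunger above 0.0235 m); the arm keeps its last pose, push and grip.
It fails at once if a bystander (forceps, bottle or slide stack) is shifted by more than 30 mm or a bottle is tipped over (distance of any of forceps, stain_bottle, fix_bottle, slide_stack from where it was at the start of the episode above 0.03 m or angle between any of stain_bottle, fix_bottle's own z axis and vertical above 0.5 rad).
It also fails if it takes over 45 s, if anything falls off the work surface, if the arm or the gripper's body presses on something with over 40 N, if the wrist force passes 120 N, or if a joint passes its speed limit or range.

ROBOT

A 7-joint arm with a two-finger parallel gripper is mounted at the origin on a cart in front of the work surface, level with it; the furniture and walls round the work are solid. World frame = base frame: x ahead of the robot, y to its left, z up, the work surface at z = 0. Lengths are in m, angles in rad, forces in N, time in s.
With the tool pointing down it reaches from about 0.4 to 0.875 m from the base axis. Payload 6.5 kg.
Tool frame: the origin (TCP) lies at the very end of the fingers, on their centre line; the grasp point (between the pads) lies 19 mm behind it; z points along the fingers, y is the line along which they close (so a half turn about z gives the same grasp; the last joint's range is limited). The gripper opens to 88 mm and grips with 3 to 60 N. Pads are 18 mm wide; open, the fingers measure 123 mm over their backs; the gripper's body (75 mm by 187 mm) begins 45 mm behind the grasp point.
Start: joints at [-1.278, 0.536, -0.004, 1.538, 0.003, 1.067, -0.071], TCP at [0.228, 0.609, 0.239] pointing down, gripper open.
Joint ranges: [-2.7, 2.7], [-0.37, 2.16], [-1.27, 1.26], [0.24, 2.4], [-1.31, 4.45], [0.19, 1.91], [-2.76, 2.76]. Speed limits (rad/s): [2.39, 2.39, 3.14, 3.14, 3.14, 3.14, 3.14].

INTERFACE

Orientations are given as a unit quaternion [x, y, z, w].
In Python, from cell import bot gives the robot as it stands.
- The arm moves only by the tool servo_tool, never from a script. Its argument "steps" is one flat list of numbers, 7 for each row, row after row: the finger opening in m, from 0 to 0.0881, then the shift along the tool's x, y, z in m, then the turn, a rotation vector about the tool's x, y, z in degrees. A call has 1 to 12 rows; each row shifts and turns the commanded pose from where the row before left it, along the tool's axes as they then stand; what a row does not reach is not made up. A row lasts 1/8 s, in which the tool goes at most 62.5 mm and 10.7 degrees, less where a joint would pass 70% of its speed; a pose out of reach is approached as far as the arm can. A call with a gripper value outside its range is refused whole. The fingers move at their own pace and stop on an object; "grip_force" is the grip in N (left out, the last holds). Time passes only in rows, so rows that do not move let the fingers close. It gives the time, the measured TCP pose, the force, the opening and the grip force at its end, in the units of the state.
- bot.observe(): the state, without advancing time (a new reading comes with each control period).
- bot.capture(name): name is "side" or "top"; returns a dict with "pixels" (400x640x3 uint8, red, green, blue), "vfov" (degrees; the focal length in pixels is half the picture's height over the tangent of half this angle, whatever the lens; pixels are square), "cx", "cy" (the principal point, pixels), "cam_to_world" (4x4, takes a point from camera to world coordinates). Camera axes: x right, y down, z forward; pixel columns grow to the right and rows downward; lengths in m; the calibration is good to about 2 mm. A picture is of the moment at which its call begins. There is no depth.
- bot.close_job(): hands the job in; it is judged then, once.
The state is a dict: "t": time; "joint_positions": joint angles; "joint_vel": joint speeds; "effort": joint torques, N m; "ee_pos": TCP position; "tcp_rot": TCP orientation; "force": force on the tool from outside, world axes, zero at the start; "ft_torque": the same for the moment, N m; "opening": finger opening in m; "finger_force": force on a finger pad.
Only numpy, scipy, OpenCV 4.12 (cv2) and the standard library are available. Lean on these libraries where they do the work, as an engineer would, in place of code of your own. Each camera call takes 0.05 s, during which the arm holds its last target. There are 200 camera calls.

## Working session

There is one attempt and no reset: what is moved stays moved. The work goes in short steps, Python scripts to look and compute and a tool call to move; the robot and the scene stay as the last step left them, time stands still between calls to the robot, and variables do not carry over. Pictures are saved under pics/ and viewed, at most 10 in all, crops included, and the job is handed in when it is done.

Besides the shell and the picture viewer there is one more tool, called after "Request:" in YAML: its name, and indented under it one key for each argument. servo_tool: Moves the arm, as the interface text tells. Its arguments: {"type":"object","properties":{"steps":{"type":"array"},"grip_force":{"type":"number"}},"required":["steps"]}

```bash
mkdir -p pics && python3 - <<'E'
from cell import bot
import cv2,pickle
for n in("top","side"):
    c=bot.capture(n);pickle.dump(c,open(n+'.pkl','wb'))
    cv2.imwrite(f'pics/{n}0.png',c['pixels'][:,:,::-1])
    print(n,c['vfov'],c['cx'],c['cy'],c['cam_to_world'].round(3).tolist() if hasattr(c['cam_to_world'],'round') else c['cam_to_world'], [k for k in c])
s=bot.observe();print(s['t'],s['ee_pos'],s['tcp_rot'],s['opening'])
E
```

```text
top 50.3170889533419 317.3940463392279 207.18648081617778 [[0.043, -0.977, 0.211, 0.382], [-0.999, -0.042, 0.01, -0.341], [-0.001, -0.211, -0.978, 0.905], [0.0, 0.0, 0.0, 1.0]] ['pixels', 'vfov', 'cx', 'cy', 'cam_to_world']
side 53.98045401742376 314.35224988302565 201.50526515998934 [[0.985, 0.1, -0.137, 0.694], [0.169, -0.66, 0.732, -1.076], [-0.017, -0.744, -0.668, 0.736], [0.0, 0.0, 0.0, 1.0]] ['pixels', 'vfov', 'cx', 'cy', 'cam_to_world']
0.1 [0.22808776 0.6080962  0.23793843] [ 1.78406607e-01  9.83956566e-01 -7.44475336e-04 -7.02943429e-05] 0.08840468266294577
```

View pics/top0.png

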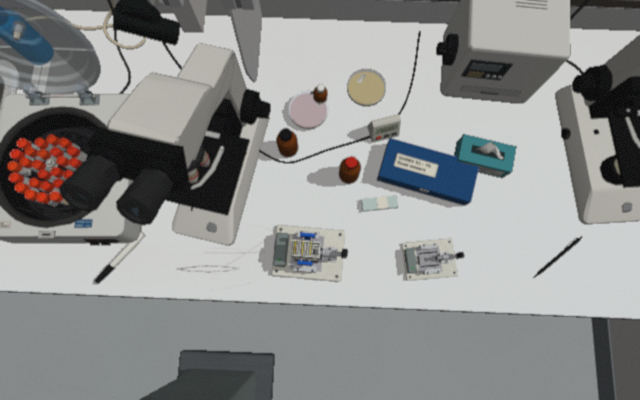

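View pics/side0.png

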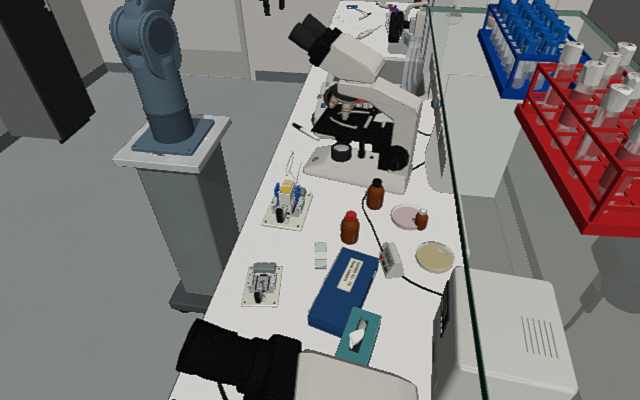

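```bash
python3 - <<'E'
import cv2
a=cv2.imread('pics/top0.png')[215:290,262:362];cv2.imwrite('pics/topc.png',cv2.resize(a,None,fx=8,fy=8,interpolation=cv2.INTER_CUBIC))
a=cv2.imread('pics/side0.png')[165:240,250:330];cv2.imwrite('pics/sidec.png',cv2.resize(a,None,fx=8,fy=8,interpolation=cv2.INTER_CUBIC))
E
```

```text
(no output)
```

View pics/topc.png

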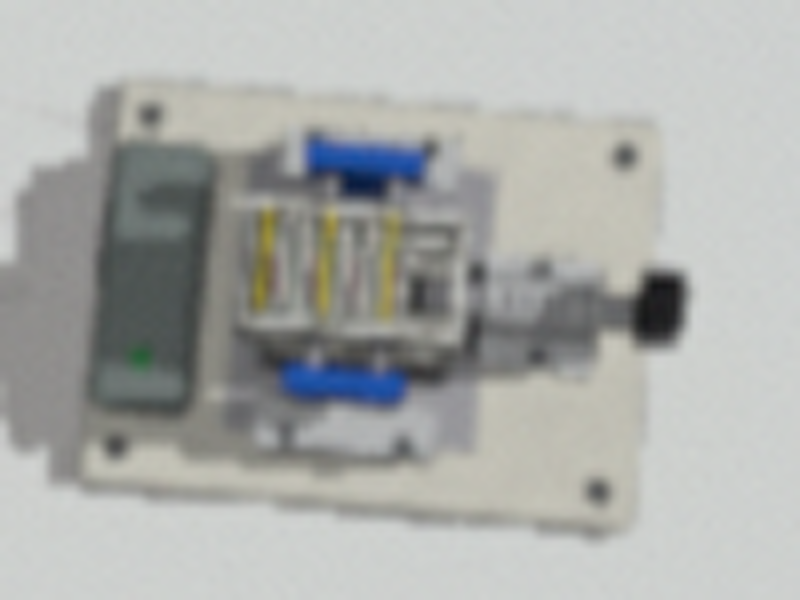

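View pics/sidec.png

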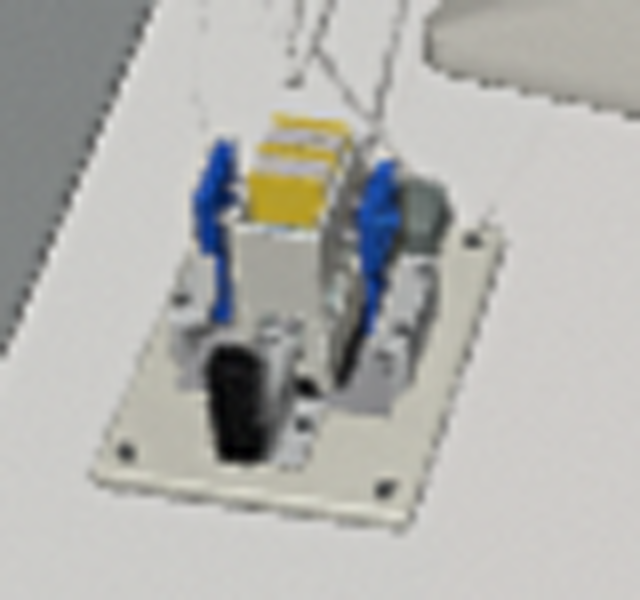

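```bash
cat > h.py <<'E'
import numpy as np,pickle
from math import *
def proj(c,P):
    M=np.linalg.inv(np.array(c['cam_to_world']));q=np.atleast_2d(P)@M[:3,:3].T+M[:3,3]
    f=200/tan(radians(c['vfov']/2))
    return np.c_[c['cx']+f*q[:,0]/q[:,2],c['cy']+f*q[:,1]/q[:,2]]
def d2w(p,D):
    D=np.asarray(D);c,s=cos(p[2]),sin(p[2]);return np.c_[p[0]+c*D[:,0]-s*D[:,1],p[1]+s*D[:,0]+c*D[:,1],D[:,2]]
E
cat > fit.py <<'E'
from h import *
from scipy.optimize import least_squares
T,S=[pickle.load(open(n+'.pkl','rb')) for n in('top','side')]
def full(u,o): return (np.array(u)+.5)/8-.5+np.array(o)
tp=full([(118,82),(660,122),(635,530),(82,485),(212,150),(97,405),(187,410),(664,302),(365,150),(345,375)],(262,215))
sp=full([(95,474),(408,518),(506,238),(232,403)],(250,165))
def pts(p):
    h,py=p[3],p[4]
    t=[(.054,.073+py,h),(.054,-.073+py,h),(-.054,-.073+py,h),(-.054,.073+py,h)]
    # housing: top-right, bottom-left, bottom-right (half-width p[5])
    w=p[5]; t+=[(w,.041,.032),(-w,.067,.032),(-w,.041,.032)]
    t+=[(0,-.076,.070),(.029,0,.082),(-.029,0,.082)]
    s=[(-.054,-.073+py,h),(.054,-.073+py,h),(.054,.073+py,h),(0,-.082,.050)]
    return t,s
def res(p,full=False):
    t,s=pts(p)
    r=np.r_[proj(T,d2w(p,t))-tp,proj(S,d2w(p,s))-sp]
    return r if full else r.ravel()
r=least_squares(res,[.43,-.33,0.05,.006,0,.035],loss='soft_l1')
print(r.x.round(4));print(res(r.x,True).round(2).tolist())
p=r.x
print('tab',d2w(p,[(0,-.076,.057)]),'cass',p[:2],'yawdeg',degrees(p[2]))
E
python3 fit.py
```

```text
[ 0.4775 -0.3133 -0.0344  0.0075 -0.0027  0.0338]
[[-0.14, -0.38], [0.28, -0.14], [0.06, 0.08], [-0.73, 0.19], [0.12, -0.22], [-1.27, -0.34], [0.19, 0.04], [0.11, -0.56], [-0.05, -0.06], [-0.05, 1.6], [-0.78, 0.54], [0.25, 0.6], [-0.31, -0.8], [0.07, 2.1]]
tab [[ 0.47490497 -0.38927218  0.057     ]] cass [ 0.47752164 -0.31331724] yawdeg -1.973076591230378
```

```bash
python3 - <<'E'
from h import *
T,S=[pickle.load(open(n+'.pkl','rb')) for n in('top','side')]
def ray(c,u):
    M=np.array(c['cam_to_world']);f=200/tan(radians(c['vfov']/2))
    d=M[:3,:3]@np.array([(u[0]-c['cx'])/f,(u[1]-c['cy'])/f,1]);return M[:3,3],d/np.linalg.norm(d)
def tri(a,b):
    (o,d),(q,e)=ray(T,a),ray(S,b)
    A=np.c_[d,-e];s=np.linalg.lstsq(A,q-o,rcond=None)[0]
    x,y=o+s[0]*d,q+s[1]*e;return ((x+y)/2).round(3),np.linalg.norm(x-y).round(3)
for a,b in [((145,205),(325,58)),((85,190),(300,30)),((145,205),(300,30)),((85,190),(325,58)),((200,95),(375,70)),((235,238),(308,165)),((142,238),(300,125))]: print(a,b,tri(a,b))
# plane z lines
for u in [(50,240),(142,238),(100,280),(0,291),(600,320),(145,205)]:
    o,d=ray(T,u);print(u,[(o+d*(z-o[2])/d[2]).round(3)[:2].tolist() for z in(0,.2,.3,.4)])
print(proj(T,[[0,0,0]]),proj(S,[[.228,.608,.24],[0,0,0],[0,0,.5]]))
E
```

```text
(145, 205) (325, 58) (array([ 0.523, -0.085,  0.325]), np.float64(0.047))
(85, 190) (300, 30) (array([ 0.488, -0.056,  0.398]), np.float64(0.026))
(145, 205) (300, 30) (array([ 0.487, -0.13 ,  0.415]), np.float64(0.011))
(85, 190) (325, 58) (array([0.528, 0.013, 0.294]), np.float64(0.006))
(200, 95) (375, 70) (array([ 0.671, -0.155,  0.336]), np.float64(0.014))
(235, 238) (308, 165) (array([ 0.502, -0.165,  0.044]), np.float64(0.011))
(142, 238) (300, 125) (array([ 0.468, -0.004,  0.088]), np.float64(0.031))
(50, 240) [[0.481, 0.237], [0.459, 0.11], [0.448, 0.046], [0.437, -0.018]]
(142, 238) [[0.493, 0.041], [0.469, -0.043], [0.456, -0.085], [0.444, -0.128]]
(100, 280) [[0.401, 0.118], [0.397, 0.016], [0.395, -0.034], [0.393, -0.085]]
(0, 291) [[0.37, 0.323], [0.372, 0.176], [0.374, 0.103], [0.375, 0.03]]
(600, 320) [[0.365, -0.922], [0.369, -0.793], [0.371, -0.729], [0.373, -0.665]]
(145, 205) [[0.566, 0.044], [0.525, -0.041], [0.505, -0.084], [0.485, -0.126]]
[[129.72898964 496.93563618]] [[274.1598913   10.97791985]
 [174.34179053 135.07290115]
 [126.22381074 -26.71800148]]
```

Request:
servo_tool:
  steps: [0.088,0,-0.038,-0.044,0,0,0,0.088,0,-0.038,-0.044,0,0,0,0.088,0,-0.038,-0.044,0,0,0,0.088,0,-0.038,-0.044,0,0,0,0.088,0,-0.038,-0.044,0,0,0,0.088,0,-0.038,-0.044,0,0,0,0.088,0,0,0,0,0,0]

```text
t: 0.98
ee_pos: [0.1479, 0.3946, 0.5064]
tcp_rot: [0.178, 0.984, 0.004, 0.0]
force: [0.2, 0.5, -0.6]
opening: 0.0882
finger_force: 0.0
```

Request:
servo_tool:
  steps: [0.088,-0.057,-0.004,0,0,0,7.8,0.088,-0.057,-0.004,0,0,0,7.8,0.088,-0.057,-0.004,0,0,0,7.8,0.088,-0.057,-0.004,0,0,0,7.8,0.088,-0.057,-0.004,0,0,0,7.8,0.088,-0.057,-0.004,0,0,0,7.8,0.088,-0.057,-0.004,0,0,0,7.8,0.088,-0.057,-0.004,0,0,0,7.8,0.088,-0.057,-0.004,0,0,0,7.8,0.088,-0.057,-0.004,0,0,0,7.8,0.088,-0.057,-0.004,0,0,0,7.8,0.088,-0.057,-0.004,0,0,0,7.8]

```text
t: 2.48
ee_pos: [0.3823, -0.1722, 0.5017]
tcp_rot: [0.841, 0.542, -0.001, -0.0]
force: [1.1, -0.5, 0.6]
opening: 0.0882
finger_force: 0.0
```

Request:
servo_tool:
  steps: [0.088,-0.057,-0.004,0,0,0,7.8,0.088,-0.057,-0.004,0,0,0,7.8,0.088,0,0,0,0,0,-10,0.088,0,0,0,0,0,-10,0.088,0,0,0,0,0,-10,0.088,0,0,0,0,0,-7.7,0.088,0,0,0,0,0,0]

```text
t: 3.35
ee_pos: [0.3224, -0.2669, 0.5021]
tcp_rot: [0.72, 0.694, -0.0, -0.0]
force: [-0.6, -0.8, -0.7]
opening: 0.0876
finger_force: 0.0
```

```bash
cat > go.py <<'E'
# python3 go.py dx dy dz : shift (tool axes) and turn to reach TCP at dock coordinates
import sys
from h import *
from cell import bot
from scipy.spatial.transform import Rotation as R
p=np.array(eval(open('pose.txt').read()))
s=bot.observe();r=R.from_quat(s['tcp_rot'])
t=d2w(p,[[float(v) for v in sys.argv[1:4]]])[0]
X=np.array([cos(p[2]),sin(p[2]),0]);Z=np.array([0,0,-1.]);
tgt=R.from_matrix(np.c_[np.cross(X,Z),X,Z])
print('t',s['t'],'pos',np.round(s['ee_pos'],4),'tgt',t.round(4),'shift',r.inv().apply(t-s['ee_pos']).round(4),'turn',np.degrees((r.inv()*tgt).as_rotvec()).round(2),'open',s['opening'],'F',np.round(s['force'],1))
E
echo "[0.4775,-0.3133,-0.0344]">pose.txt; python3 go.py 0 -.076 .14
```

```text
t 3.35 pos [ 0.3224 -0.2669  0.5021] tgt [ 0.4749 -0.3893  0.14  ] shift [-0.1167  0.1573  0.3619] turn [-0.07  0.01 -0.12] open 0.08764720531050087 F [-0.6 -0.8 -0.7]
```

Request:
servo_tool:
  steps: [0.088,-0.0146,0.0197,0.0452,0,0,0,0.088,-0.0146,0.0197,0.0452,0,0,0,0.088,-0.0146,0.0197,0.0452,0,0,0,0.088,-0.0146,0.0197,0.0452,0,0,0,0.088,-0.0146,0.0197,0.0452,0,0,0,0.088,-0.0146,0.0197,0.0452,0,0,0,0.088,-0.0146,0.0197,0.0452,0,0,0,0.088,-0.0146,0.0197,0.0452,0,0,0,0.088,0,0,0,0,0,0]

```text
t: 4.47
ee_pos: [0.4737, -0.3877, 0.1375]
tcp_rot: [0.72, 0.694, -0.001, -0.004]
force: [0.4, 0.2, 0.4]
opening: 0.0881
finger_force: 0.0
```

```bash
python3 go.py 0 -.076 .04; python3 - <<'E'
from cell import bot
import cv2,numpy as np
im=[]
for n,(r,c) in {"top":(205,240),"side":(140,230)}.items():
    a=bot.capture(n)['pixels'][r:r+100,c:c+110,::-1]
    im.append(cv2.resize(a,(396,360),interpolation=cv2.INTER_CUBIC))
cv2.imwrite('pics/a.png',np.hstack(im))
E
```

```text
t 4.475 pos [ 0.4737 -0.3877  0.1375] tgt [ 0.4749 -0.3893  0.04  ] shift [-0.0019  0.0019  0.0975] turn [-0.41 -0.22 -0.21] open 0.08810947362559936 F [0.4 0.2 0.4]
```

View pics/a.png

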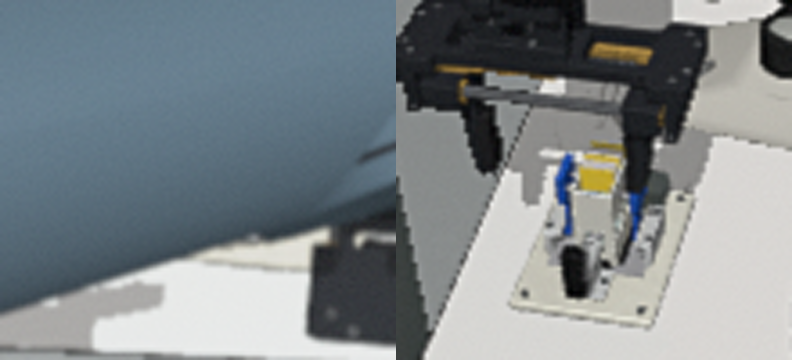

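Request:
servo_tool:
  steps: [0.088,-0.002,0.002,0.04,0,0,0,0.088,0,0,0.04,0,0,0,0.088,0,0,0.0195,0,0,0,0.088,0,0,0,0,0,0]

```text
t: 5.08
ee_pos: [0.4769, -0.3905, 0.0431]
tcp_rot: [0.72, 0.694, 0.0, -0.001]
force: [0.4, -0.5, 0.9]
opening: 0.0879
finger_force: 0.0
```

```bash
python3 go.py 0 -.076 .038; python3 - <<'E'
from cell import bot
import cv2,numpy as np
a=bot.capture('side')['pixels'][165:240,250:330,::-1]
cv2.imwrite('pics/b.png',cv2.resize(a,None,fx=7,fy=7,interpolation=cv2.INTER_CUBIC))
E
```

```text
t 5.075 pos [ 0.4769 -0.3905  0.0431] tgt [ 0.4749 -0.3893  0.038 ] shift [ 0.0012 -0.002   0.0051] turn [-0.03 -0.05 -0.09] open 0.08792490315081254 F [ 0.4 -0.5  0.9]
```

View pics/b.png

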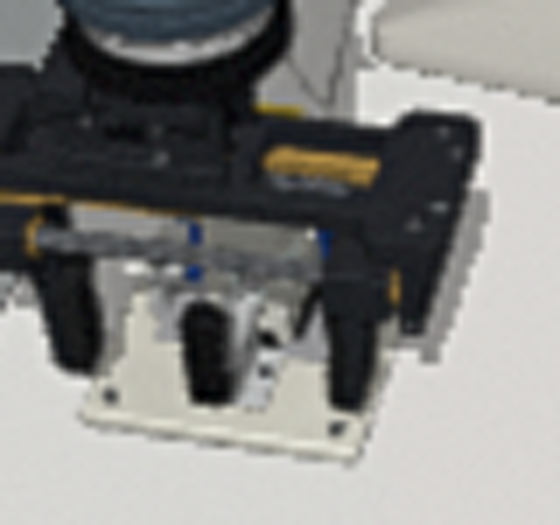

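Request:
servo_tool:
  grip_force: 50
  steps: [0.088,0.001,-0.002,0.004,0,0,0,0.04,0,0,0,0,0,0,0,0,0,0,0,0,0,0,0,0,0,0,0,0,0,0,0,0,0,0,0,0,0,0,0,0,0,0,0,0,0,0,0,0]

```text
validation failed for argument at $.st...
```

```bash
python3 go.py 0 -.076 .038
```

```text
t 5.125 pos [ 0.4774 -0.3912  0.044 ] tgt [ 0.4749 -0.3893  0.038 ] shift [ 0.0018 -0.0026  0.006 ] turn [ 0.04  0.02 -0.09] open 0.0875363245522433 F [-0.3 -0.9 -0. ]
```

Request:
servo_tool:
  grip_force: 50
  steps: [0.088,0.001,-0.002,0.004,0,0,0,0.04,0,0,0,0,0,0,0,0,0,0,0,0,0,0,0,0,0,0,0,0,0,0,0,0,0,0,0,0,0,0,0,0,0,0]

```text
t: 5.88
ee_pos: [0.4751, -0.3896, 0.0386]
tcp_rot: [0.72, 0.694, 0.0, -0.0]
force: [0.3, -0.1, -0.1]
opening: 0.0403
finger_force: 0.0
```

```bash
python3 go.py 0 -.076 .038
```

```text
t 5.875 pos [ 0.4751 -0.3896  0.0386] tgt [ 0.4749 -0.3893  0.038 ] shift [ 0.0003 -0.0002  0.0006] turn [-0.02 -0.04 -0.07] open 0.04027938605482571 F [ 0.3 -0.1 -0.1]
```

Request:
servo_tool:
  steps: [0,0,0,0,0,0,0,0,0,0,0,0,0,0,0,0,0,0,0,0,0,0,0,0,0,0,0,0]

```text
t: 6.38
ee_pos: [0.4739, -0.3896, 0.0385]
tcp_rot: [0.72, 0.694, -0.0, -0.001]
force: [-4.3, 0.8, 3.3]
opening: 0.0153
finger_force: 50.0
```

Request:
servo_tool:
  steps: [0,-0.003,-0.001,0,0,0,0,0,-0.003,0,0,0,0,0,0,-0.003,0,0,0,0,0,0,-0.003,0,0,0,0,0,0,-0.003,0,0,0,0,0,0,-0.003,0,0,0,0,0,0,-0.002,0,0,0,0,0,0,-0.002,0,0,0,0,0,0,-0.002,0,0,0,0,0]

```text
t: 7.5
ee_pos: [0.4731, -0.4084, 0.0381]
tcp_rot: [0.719, 0.695, 0.003, -0.005]
force: [-6.6, 18.8, 16.5]
opening: 0.0151
finger_force: 50.0
```

Request:
servo_tool:
  steps: [0,-0.0015,0,0,0,0,0,0,-0.0015,0,0,0,0,0,0,-0.001,0,0,0,0,0,0,0,0,0,0,0,0]

```text
t: 8.0
ee_pos: [0.4727, -0.4164, 0.0384]
tcp_rot: [0.72, 0.694, 0.001, -0.002]
force: [-4.5, 5.0, 4.6]
opening: 0.0158
finger_force: 50.0
```

Request:
servo_tool:
  grip_force: 30
  steps: [0,-0.001,0,0,0,0,0,0.04,0,0,0,0,0,0,0.04,0,0,0,0,0,0,0.08,0,0,0,0,0,0,0.08,0,0,0,0,0,0,0.08,0,0,0,0,0,0,0.08,0,0,0,0,0,0]

```text
t: 8.88
ee_pos: [0.4731, -0.4186, 0.0386]
tcp_rot: [0.72, 0.694, 0.0, -0.0]
force: [-0.4, -0.0, 0.1]
opening: 0.0737
finger_force: 0.0
```

```bash
python3 go.py 0 0 .12; python3 - <<'E'
from cell import bot
import cv2,numpy as np
a=bot.capture('side')['pixels'][165:240,250:330,::-1]
cv2.imwrite('pics/c.png',cv2.resize(a,None,fx=7,fy=7,interpolation=cv2.INTER_CUBIC))
E
```

```text
t 8.875 pos [ 0.4731 -0.4186  0.0386] tgt [ 0.4775 -0.3133  0.12  ] shift [ 0.1054  0.0006 -0.0814] turn [-0.02 -0.04 -0.07] open 0.07368873226123279 F [-0.4 -0.   0.1]
```

View pics/c.png

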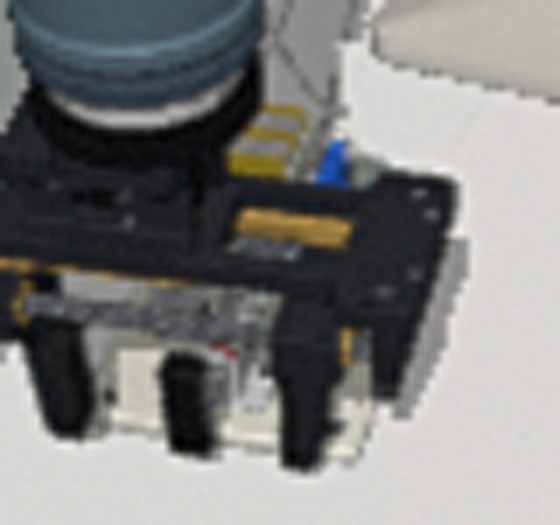

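Request:
servo_tool:
  steps: [0.088,0,0,-0.055,0,0,0,0.088,0,0,-0.055,0,0,0,0.088,0.05,0,0,0,0,0,0.088,0.055,0,0,0,0,0,0.088,0,0,0,0,0,0,0.088,0,0,0,0,0,0]

```text
t: 9.68
ee_pos: [0.4769, -0.3142, 0.1489]
tcp_rot: [0.72, 0.694, -0.0, 0.0]
force: [1.0, -0.1, 0.1]
opening: 0.0883
finger_force: 0.0
```

```bash
echo "[0.476,-0.3133,-0.0344]">pose.txt; python3 go.py 0 0 .05; python3 - <<'E'
from cell import bot
import cv2,numpy as np
a=bot.capture('side')['pixels'][145:240,240:330,::-1]
cv2.imwrite('pics/d.png',cv2.resize(a,None,fx=6,fy=6,interpolation=cv2.INTER_CUBIC))
E
```

```text
t 9.675 pos [ 0.4769 -0.3142  0.1489] tgt [ 0.476  -0.3133  0.05  ] shift [ 0.0009 -0.001   0.0989] turn [ 0.    0.01 -0.06] open 0.08831501736864335 F [ 1.  -0.1  0.1]
```

View pics/d.png

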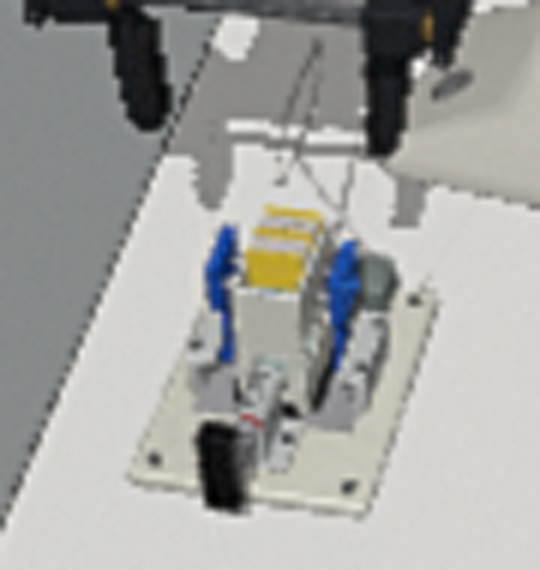

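Request:
servo_tool:
  steps: [0.088,0.001,-0.001,0.03,0,0,0,0.088,0,0,0.03,0,0,0,0.088,0,0,0.02,0,0,0,0.088,0,0,0.019,0,0,0,0.088,0,0,0,0,0,0,0.088,0,0,0,0,0,0]

```text
t: 10.48
ee_pos: [0.4762, -0.3131, 0.0502]
tcp_rot: [0.72, 0.694, 0.0, 0.0]
force: [0.4, 0.3, 0.0]
opening: 0.0878
finger_force: 0.0
```

```bash
python3 go.py 0 0 .05; python3 - <<'E'
from cell import bot
import cv2,numpy as np
a=bot.capture('side')['pixels'][145:240,240:330,::-1]
cv2.imwrite('pics/e.png',cv2.resize(a,None,fx=6,fy=6,interpolation=cv2.INTER_CUBIC))
E
```

```text
t 10.475 pos [ 0.4762 -0.3131  0.0502] tgt [ 0.476  -0.3133  0.05  ] shift [-0.0002 -0.0001  0.0002] turn [ 0.02 -0.   -0.08] open 0.08778299461082888 F [0.4 0.3 0. ]
```

View pics/e.png

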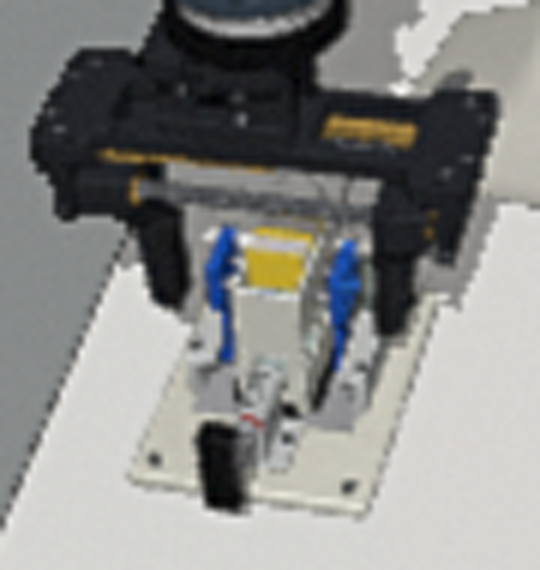

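Request:
servo_tool:
  grip_force: 25
  steps: [0.06,0,0,0,0,0,0,0.06,0,0,0,0,0,0,0.04,0,0,0,0,0,0,0.04,0,0,0,0,0,0,0.04,0,0,0,0,0,0,0.04,0,0,0,0,0,0,0.04,0,0,0,0,0,0]

```text
t: 11.4
ee_pos: [0.4763, -0.3126, 0.0503]
tcp_rot: [0.72, 0.694, 0.001, -0.0]
force: [0.2, 1.4, 7.1]
opening: 0.0445
finger_force: 25.0
```

Request:
servo_tool:
  steps: [0.04,0,0,0,0,0,0,0.04,0,0,-0.003,0,0,0,0.04,0,0,-0.005,0,0,0,0.04,0,0,-0.006,0,0,0,0.04,0,0,-0.006,0,0,0,0.04,0,0,0,0,0,0]

```text
t: 12.15
ee_pos: [0.4762, -0.3127, 0.0702]
tcp_rot: [0.72, 0.694, 0.0, 0.0]
force: [-0.4, 1.1, -3.3]
opening: 0.044
finger_force: 25.0
```

Force fits the cassette's weight; continue.

Request:
servo_tool:
  steps: [0.04,0,0,-0.01,0,0,0,0.04,0,0,-0.012,0,0,0,0.04,0,0,-0.012,0,0,0,0.04,0,0,-0.012,0,0,0,0.04,0,0,-0.012,0,0,0,0.04,0,0,-0.012,0,0,0,0.04,0,0,-0.01,0,0,0,0.04,0,0,0,0,0,0,0.04,0,0,0,0,0,0,0.04,0,0,0,0,0,0]

```text
t: 13.4
ee_pos: [0.4757, -0.3124, 0.1492]
tcp_rot: [0.72, 0.694, 0.0, -0.001]
force: [0.2, -0.4, -1.6]
opening: 0.0439
finger_force: 25.0
```

```bash
python3 - <<'E'
from cell import bot
import cv2,numpy as np
a=bot.capture('side')['pixels'][125:240,225:345,::-1]
cv2.imwrite('pics/f.png',cv2.resize(a,None,fx=5,fy=5,interpolation=cv2.INTER_CUBIC))
E
```

```text
(no output)
```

View pics/f.png

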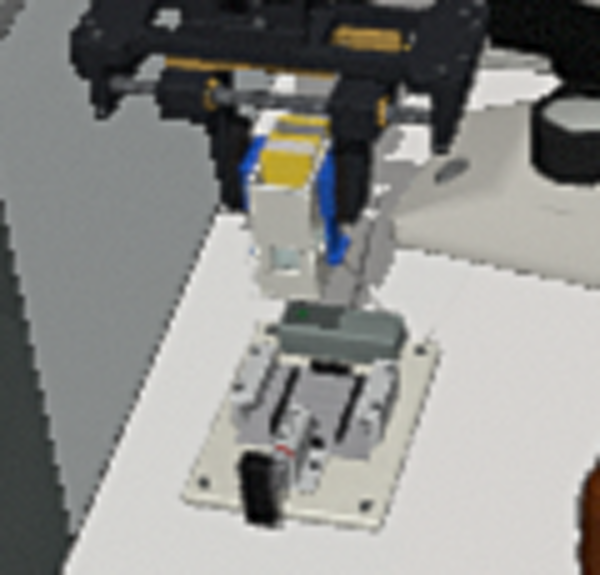

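The cassette, at (285,200), hangs level and clear above the empty dock. The red line still shows at (285,450).

```bash
python3 -c "
from cell import bot
print(bot.close_job())"
```

```text
the job is handed in; nothing more can be done
None
```

The job is handed in (no verdict came back): the plunger is parked with its red line showing, and the cassette is held level about 10 cm above its seat with both catches pressed in, bystanders untouched.

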